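# Reset the spring-plunger foot stop and lean the test plate

## Robot

A 6-joint arm with a two-finger parallel gripper is mounted at the origin on a cart in front of the work surface, level with it; the furniture and walls round the work are solid. World frame = base frame: x ahead of the robot, y to its left, z up, the work surface at z = 0. Lengths are in m, angles in rad, forces in N, time in s.
With the tool pointing down it reaches from about 0.25 to 0.725 m from the base axis. Payload 9.7 kg.
Tool frame: the origin (TCP) lies at the very end of the fingers, on their centre line; the grasp point (between the pads) lies behind it (ctrl.pinch_z is the z of the grasp point in the tool frame, in m); z points along the fingers, y is the line along which they close (so a half turn about z gives the same grasp; the last joint's range is limited). The gripper opens to 85 mm and grips with 20 to 120 N. Pads are 22 mm wide; open, the fingers measure 114 mm over their backs; the gripper's body (76 mm by 85 mm) begins 54 mm behind the grasp point. The pads swing forward as they close: fully open they stand 13 mm farther back than shut.
Start: joints at [0, 0.087, 0.176, 1.66, 0, 1.571], TCP at [0.55, -0, 0.231] pointing down, gripper open.
Joint ranges: [-3.13, 3.13], [-0.85, 1.81], [-1.15, 1.24], [-2.2, 2.28], [-1.44, 1.52], [-3.14, 3.14]. Speed limits (rad/s): [2.22, 2.22, 2.57, 3.14, 3.14, 3.14].

## Interface

Orientations are given as a unit quaternion [w, x, y, z].
In Python, from plant import ctrl gives the robot as it stands. The module is installed in compiled form; this text tells all that it offers.
- The arm moves only by the tool send_rows, never from a script. Its arguments are lists of equal length, an entry for each row: "offset": the shift along the world's x, y, z in m, a list of three; "dr": the turn, a rotation vector about the world's x, y, z in degrees, a list of three. In form: {"offset": [[dx, dy, dz], ...], "dr": [[rx, ry, rz], ...]}. A call has exactly 5 rows; each row is the pose to reach, as a shift and turn from the pose commanded when the call began; what a row does not reach only later rows make up. A row lasts 1/12 s, in which the tool goes at most 41.7 mm and 7.16 degrees, less where a joint would pass 70% of its speed; a pose out of reach is approached as far as the arm can. A call with a gripper value outside its range is refused whole. "gripper" is the opening in per cent of the stroke, from 0 (shut) to 100 (fully open), set as the call begins (left out, the last holds). The fingers move at their own pace and stop on an object; the grip force is fixed at half the most. Time passes only in rows, so rows that repeat a pose let the fingers close, or fill a call up. It gives the time, the measured TCP pose, the force, the opening and the grip force at its end, in the units of the state.
- ctrl.get_state(): the state, without advancing time (a new reading comes with each control period).
- ctrl.snapshot(name): name is "scene" or "top" or "wrist"; returns a dict with "pixels" (400x640x3 uint8, red, green, blue), "z_map" (400x640 float32, m along the optical axis (not along the pixel's ray), 0 where there is no reading), "vfov" (degrees; the focal length in pixels is half the picture's height over the tangent of half this angle, whatever the lens; pixels are square), "cx", "cy" (the principal point, pixels), "camera_from_world" (4x4, takes a point from world to camera coordinates). Camera axes: x right, y down, z forward; pixel columns grow to the right and rows downward; lengths in m; the calibration is good to about 2 mm. A picture is of the moment at which its call begins.
- ctrl.job_done(): hands the job in; it is judged then, once.
The state is a dict: "clock": time; "joint_positions": joint angles; "joint_vel": joint speeds; "joint_efforts": joint torques, N m; "tool_pos": TCP position; "orientation": TCP orientation; "contact_force": force on the tool from outside, world axes, zero at the start; "torque": the same for the moment, N m; "opening": finger opening in m; "grip_force": force on a finger pad.
Only numpy, scipy, OpenCV 4.12 (cv2) and the standard library are available. Lean on these libraries where they do the work, as an engineer would, in place of code of your own. Each camera call takes 0.05 s, during which the arm holds its last target. There are 200 camera calls.

## Task

Set up the leaning rest for a practice weld: pull the foot stop's spring plunger back, slide the stop two holes nearer the backrest and let the plunger drop fully into that hole. Then take the longer of the two plates out of the wooden rack and lean it, long way up and near the middle, with its foot on the stop's ledge up against the lip and its upper part resting on the backrest. Leave the shorter plate in its slot and the two tube offcuts where they stand.

Things in the scene. Friction and masses are not known exactly. Their poses are not given: they have to be found in the camera images.
- rest: Leaning rest, fixed: dark base plate 130 (x) x 260 (y, -165 to +95) x 10 mm; square steel rail 25 mm along y, centre line 40 mm above the table; at its +y end a plywood backrest 120 mm wide, 12 thick, face at y = +46, top 170 mm above the table. Origin: on the table under the rail at the hole nearest the backrest. Rail's front face (x = -12.5) has holes at y = -105, -70, -35, 0 mm.
- foot_stop (a joint): Position (m) of the foot stop, a grey square sleeve 35 x 35 mm, 56 long, sliding on the rail. 0 = first hole (farthest from the backrest; it starts locked there), grows towards the backrest (+y of the rest). Holes at 0, 0.035, 0.070, 0.105; travel -0.010 to 0.113. Friction about 1.5 N; the pin has 2 mm play each way in a hole.
- ledge (a point): Point on the ledge on top of the sleeve: middle of its width, on its floor, at the foot of the lip, 61.5 mm above the table, 5 mm nearer the backrest than the plunger's axis; axes as the rest. Ledge 64 mm wide (x), reaching 33 mm from the lip towards the backrest; lip on the side away from the backrest, 5 mm thick, 12 mm high.
- plunger (a joint): How far (m) the plunger is pulled out along -x of the rest (level, away from the rail): 0 = pin home in a hole, 0.016 = end of pull. The pin enters the hole by 8 mm: the sleeve can slide from 0.009 on; let go between holes the plunger rests on the rail at 0.008. Spring 4 N at home, 10 N fully out.
- shank (a point): Point on the plunger's level steel shank (10 mm thick, along x of the rest, 40 mm above the table), moves with it; 60 mm in front of the rail's centre line when home. The shank is bare from the plunger's body (34.5 mm in front of the centre line) to the knob's inner face (79 mm), so fingers can straddle it from above and pull on the knob's inner face.
- knob (a point): Centre of the plunger's black round knob, 26 mm across and 16 mm thick along its axis, 27 mm outward of the point 'shank'.
- rack: Brown wooden rack, fixed, 82 (x) x 120 (y) x 50 mm high, origin under its centre. Two upright slots 12.6 mm wide (y), 54 long (x), 42 deep, at y = +35 and -35 mm, floor 8 mm above the table; a plate stands in each, the long one in either.
- long_plate: The longer plate, bare aluminium, 50 (own x) x 10 (own y, thickness) x 200 mm (own z, long way), 0.27 kg; origin at the centre of its foot end face. Once leaned properly at the right hole it stands about 30 degrees off vertical.
- short_plate: The shorter plate, same but 120 mm long; stays in its slot.
- tube_a: Bystander: grey tube offcut standing upright, 28 mm across, 75 mm high; origin at its foot.
- tube_b: Bystander: grey tube offcut standing upright, 28 mm across, 55 mm high; origin at its foot.
Not all that is in view belongs to the job. Leave any turquoise look-alike of the long_plate alone.

How it is judged:
On the way, in this order (a step that is already met when the one before it is completed fails the run):
1. the plunger is pulled clear of the first hole (value of joint plunger above 0.009 m and value of joint foot_stop below 0.02 m), for 0.05 s.
2. the stop is two holes nearer the backrest with the plunger's pin fully home (value of joint foot_stop between 0.066 and 0.074 m and value of joint plunger below 0.003 m), for 0.3 s.
At the end, for the whole second after the job is handed in: The foot stop is locked in the third hole (0.070 m within 4 mm, plunger within 3 mm of home); the long plate rests at 24 to 38 degrees off vertical, its foot's centre on the ledge within 10 mm of the lip and 15 mm of the middle, square to the rest within about 8 degrees, at rest (all of step 2 and angle between long_plate's own z axis and vertical between 0.42 and 0.66 rad and y of long_plate in the frame of ledge between -0.002 and 0.01 m and z of long_plate in the frame of ledge between -0.002 and 0.008 m and x of long_plate in the frame of ledge between -0.015 and 0.015 m and angle between the x axis of long_plate and the x axis of rest, either way round below 0.15 rad and linear speed of long_plate below 0.02 m/s); the robot touches nothing.
It fails at once if the short plate is shifted by more than 30 mm (distance of short_plate from where it was at the start of the episode above 0.03 m).
It fails at once if tube offcut a is shifted by more than 30 mm or knocked over (distance of tube_a from where it was at the start of the episode above 0.03 m or angle between tube_a's own z axis and vertical above 0.5 rad).
It fails at once if tube offcut b is shifted by more than 30 mm or knocked over (distance of tube_b from where it was at the start of the episode above 0.03 m or angle between tube_b's own z axis and vertical above 0.5 rad).
It also fails if it takes over 58 s, if anything falls off the work surface, if the arm or the gripper's body presses on something with over 40 N, if the wrist force passes 120 N, or if a joint passes its speed limit or range.

## Working session

There is one attempt and no reset: what is moved stays moved. The work goes in short steps, Python scripts to look and compute and a tool call to move; the robot and the scene stay as the last step left them, time stands still between calls to the robot, and variables do not carry over. Pictures are saved under pics/ and viewed, at most 10 in all, crops included, and the job is handed in when it is done.

Besides the shell and the picture viewer there is one more tool, called after ">>>" as name(argument=value, ...) on one line, values as JSON. send_rows: Moves the arm, as the interface text tells. Its arguments: {"type":"object","properties":{"offset":{"type":"array","items":{"type":"array","items":{"type":"number"}}},"dr":{"type":"array","items":{"type":"array","items":{"type":"number"}}},"gripper":{"type":"number"}},"required":["offset","dr"]}

```bash
mkdir -p pics; cat > h.py <<'E'
import numpy as np, cv2
from plant import ctrl
def snap(n):
    s=ctrl.snapshot(n); s['f']=200/np.tan(np.radians(s['vfov'])/2); s['T']=np.linalg.inv(s['camera_from_world']); return s
def cloud(s):
    v,u=np.mgrid[0:400,0:640]; z=s['z_map']
    p=np.stack([(u-s['cx'])/s['f']*z,(v-s['cy'])/s['f']*z,z],-1)
    return p@s['T'][:3,:3].T+s['T'][:3,3]
def save(s,name): cv2.imwrite('pics/'+name,cv2.cvtColor(s['pixels'],cv2.COLOR_RGB2BGR))
E
python3 - <<'E'
from h import *
for n in('scene','top'):
    s=snap(n); save(s,n+'1.png'); np.savez(n+'1.npz',p=cloud(s),rgb=s['pixels']); print(n,s['T'].round(3).tolist(),s['f'])
st=ctrl.get_state(); print(st,ctrl.pinch_z)
E
```

```text
scene [[0.435, -0.595, 0.676, -0.075], [-0.9, -0.272, 0.34, -0.409], [-0.019, -0.756, -0.654, 0.655], [0.0, 0.0, 0.0, 1.0]] 374.2160520405256
top [[0.014, -0.987, 0.16, 0.382], [-0.999, -0.009, 0.033, -0.119], [-0.031, -0.161, -0.987, 1.078], [0.0, 0.0, 0.0, 1.0]] 472.97911370296606
{'clock': 0.1, 'joint_positions': array([ 5.57869437e-05,  8.73926440e-02,  1.75225408e-01,  1.65981244e+00,
       -4.42769049e-05,  1.57077897e+00]), 'joint_vel': array([ 0.00073162, -0.00116417,  0.0028131 ,  0.0004276 ,  0.00152439,
       -0.00171866]), 'joint_efforts': array([ 5.47294949e-04, -5.21561801e+01,  4.65652657e+01,  1.59993977e-02,
       -1.19309320e-06, -5.24902489e-06]), 'tool_pos': array([5.49792357e-01, 1.80523174e-05, 2.30666983e-01]), 'orientation': array([-4.02713318e-04,  7.07080788e-01,  7.07132526e-01, -4.34037891e-04]), 'contact_force': array([ 0.01791766, -0.38067748, -0.49470243]), 'torque': array([ 0.04504248, -0.00017814, -0.01927529]), 'grip_force': 0.0, 'opening': 0.08549837176971599} -0.0187
```

View pics/scene1.png

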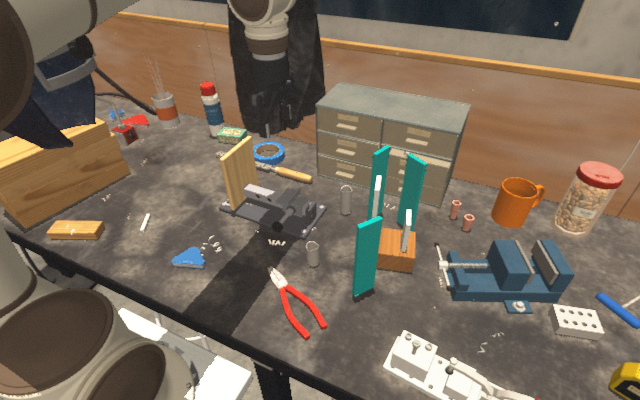

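View pics/top1.png

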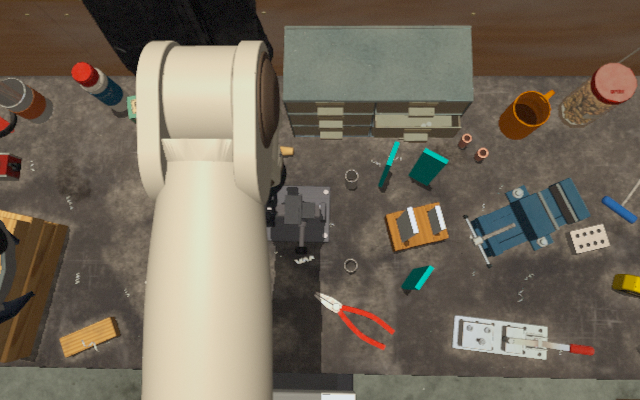

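```bash
python3 - <<'E'
from h import *
from scipy import ndimage
for n,rois in(('scene',{'rest':(130,250,215,330),'rack':(140,305,350,425)}),('top',{'rest':(180,265,270,335),'rack':(135,295,375,455)})):
    d=np.load(n+'1.npz');p,rgb=d['p'],d['rgb']; hsv=cv2.cvtColor(rgb,cv2.COLOR_RGB2HSV)
    for k,(a,b,c,e) in rois.items():
        P=p[a:b,c:e]; 
        im=cv2.cvtColor(rgb[a:b,c:e],cv2.COLOR_RGB2BGR)
        cv2.imwrite(f'pics/c_{n}_{k}.png',im)
        z=P[...,2]; H=hsv[a:b,c:e]
        wood=(H[...,0]>8)&(H[...,0]<28)&(H[...,1]>90)&(z>.02)
        teal=(H[...,0]>75)&(H[...,0]<100)&(H[...,1]>120)
        grey=(H[...,1]<70)
        def rep(m,t):
            L,q=ndimage.label(m)
            for i in range(1,q+1):
                Q=P[L==i]
                if len(Q)<25: continue
                (cx,cy),(w,h),an=cv2.minAreaRect(Q[:,:2].astype(np.float32))
                print(n,k,t,len(Q),'z',np.percentile(Q[:,2],[2,98]).round(3),'c',round(cx,3),round(cy,3),'wh',round(w,3),round(h,3),'an',round(an,1))
        rep(wood&(abs(z-.05)<.006),'wood50'); rep(wood&(z>.06),'woodhi'); rep(teal,'teal')
        rep(grey&(z>.06),'grey60+'); rep(grey&(abs(z-.01)<.004),'base')
def big(f,o):
    return cv2.resize(cv2.imread(f),o,interpolation=cv2.INTER_CUBIC)
A=np.vstack([np.hstack([big('pics/c_scene_rest.png',(400,300)),big('pics/c_scene_rack.png',(300,300)) ]),np.hstack([big('pics/c_top_rest.png',(400,300)),big('pics/c_top_rack.png',(300,300))])])
cv2.imwrite('pics/mix.png',A)
E
```

```text
scene rest wood50 38 z [0.044 0.056] c 0.579 0.113 wh 0.043 0.004 an 0.9
scene rest wood50 56 z [0.045 0.055] c 0.506 0.114 wh 0.01 0.049 an 80.1
scene rest woodhi 1271 z [0.063 0.17 ] c 0.24 -0.116 wh 0.857 0.08 an 37.6
scene rest grey60+ 162 z [0.113 0.269] c 0.6 0.089 wh 0.282 0.098 an 28.0
scene rest grey60+ 144 z [0.065 0.154] c 0.729 -0.03 wh 0.041 0.013 an 88.8
scene rest grey60+ 266 z [0.06  0.075] c 0.24 -0.193 wh 0.763 0.061 an 29.9
scene rest base 35 z [0.007 0.014] c 0.693 0.313 wh 0.028 0.023 an 87.7
scene rest base 40 z [0.008 0.012] c 0.605 0.075 wh 0.077 0.01 an 88.6
scene rest base 922 z [0.007 0.013] c 0.512 0.073 wh 0.172 0.072 an 89.3
scene rest base 609 z [0.007 0.013] c 0.541 -0.062 wh 0.073 0.132 an 89.2
scene rack wood50 858 z [0.046 0.053] c 0.515 -0.31 wh 0.084 0.077 an 14.6
scene rack teal 2320 z [0.007 0.201] c 0.285 -0.304 wh 0.751 0.041 an 13.2
scene rack teal 1143 z [0.012 0.201] c 0.285 -0.365 wh 0.724 0.041 an 10.2
scene rack grey60+ 108 z [0.134 0.196] c 0.38 -0.291 wh 0.937 0.085 an 19.7
scene rack grey60+ 213 z [0.081 0.196] c 0.379 -0.301 wh 0.93 
[... 415 characters left out ...]
 0.076] c 0.472 -0.049 wh 0.222 0.057 an 23.3
top rest base 1285 z [0.007 0.013] c 0.541 -0.037 wh 0.13 0.12 an 0.5
top rest base 527 z [0.007 0.014] c 0.505 0.005 wh 0.065 0.055 an 90.0
top rack wood50 1223 z [0.046 0.054] c 0.51 -0.288 wh 0.082 0.12 an 14.0
top rack teal 230 z [-0.001  0.204] c 0.549 -0.186 wh 0.011 0.359 an 66.5
top rack teal 795 z [0.005 0.202] c 0.542 -0.228 wh 0.053 0.385 an 49.4
top rack teal 467 z [0.002 0.202] c 0.383 -0.229 wh 0.047 0.217 an 12.0
top rack grey60+ 158 z [0.083 0.114] c 0.557 -0.198 wh 0.058 0.379 an 56.9
top rack grey60+ 296 z [0.063 0.131] c 0.445 -0.233 wh 0.047 0.257 an 39.2
top rack grey60+ 453 z [0.066 0.211] c 0.441 -0.2 wh 0.044 0.196 an 48.6
```

View pics/mix.png

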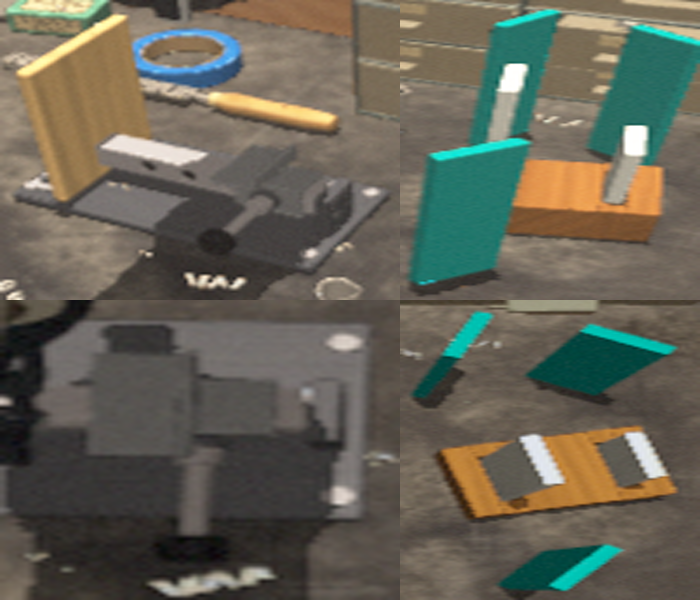

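```bash
python3 - <<'E'
from h import *
from scipy import ndimage
for n in('scene','top'):
    d=np.load(n+'1.npz');p,rgb=d['p'],d['rgb']; hsv=cv2.cvtColor(rgb,cv2.COLOR_RGB2HSV)
    g=np.linalg.norm(p-cv2.blur(p,(3,3)),axis=-1); ok=g<.006
    x,y,z=p[...,0],p[...,1],p[...,2]
    S=hsv[...,1]
    def rep(m,t,mn=15):
        L,q=ndimage.label(m&ok)
        for i in range(1,q+1):
            Q=p[L==i]
            if len(Q)<mn: continue
            (cx,cy),(w,h),an=cv2.minAreaRect(Q[:,:2].astype(np.float32))
            print(n,t,len(Q),'z',np.percentile(Q[:,2],[2,50,98]).round(3),'c',round(cx,4),round(cy,4),'wh',round(w,3),round(h,3),'an',round(an,1))
    R=(x>.25)&(x<.7)&(y<.2)&(y>-.45)
    rep(R&(hsv[...,0]>75)&(hsv[...,0]<100)&(S>120),'teal')
    rep(R&(S<70)&(z>.06)&(z<.22)&(y<-.2),'plates')
    rep(R&(S<80)&(z>.025)&(z<.09)&(y<-.08)&(y>-.2),'tubes',6)
    rep((x>.42)&(x<.52)&(y>-.07)&(y<0)&(z>.03)&(z<.06),'plunger',8)
    rep((x>.5)&(x<.59)&(y>-.09)&(y<.03)&(z>.056)&(z<.065),'sleeve top')
    rep((x>.5)&(x<.59)&(y>-.1)&(y<.03)&(z>.068)&(z<.08),'lip',5)
    rep((x>.44)&(x<.64)&(y>.1)&(y<.14)&(z>.02)&(z<.18)&(S>60),'backrest')
    rep((x>.52)&(x<.57)&(y>-.12)&(y<.12)&(z>.047)&(z<.056),'rail')
E
```

```text
scene teal 488 z [0.025 0.157 0.201] c 0.6269 -0.2223 wh 0.009 0.048 an 68.0
scene teal 994 z [0.013 0.13  0.201] c 0.6218 -0.3021 wh 0.049 0.012 an 67.5
scene teal 54 z [0.002 0.034 0.072] c 0.6444 -0.2312 wh 0.003 0.017 an 76.2
scene teal 1465 z [0.006 0.12  0.201] c 0.3951 -0.2783 wh 0.008 0.05 an 54.4
scene plates 121 z [0.145 0.195 0.21 ] c 0.4986 -0.2563 wh 0.048 0.006 an 14.4
scene plates 149 z [0.062 0.113 0.13 ] c 0.5154 -0.3227 wh 0.047 0.008 an 15.6
scene plates 89 z [0.063 0.069 0.075] c 0.4775 -0.4161 wh 0.026 0.023 an 74.1
scene plates 37 z [0.06  0.066 0.069] c 0.4923 -0.44 wh 0.016 0.02 an 25.9
scene plates 15 z [0.065 0.066 0.069] c 0.4282 -0.4336 wh 0.016 0.005 an 30.5
scene plates 30 z [0.061 0.063 0.064] c 0.2957 -0.3936 wh 0.01 0.01 an 69.6
scene plates 63 z [0.062 0.088 0.092] c 0.2717 -0.409 wh 0.01 0.008 an 14.5
scene plates 32 z [0.06  0.062 0.064] c 0.292 -0.4292 wh 0.01 0.01 an 16.7
scene tubes 31 z [0.059 0.065 0.073] c 0.6268 -0.1418 wh 0.007 0.018 an 19.6
scene tubes 133 z [0.026 0.05  0.072] c 0.6047 -0.1502 wh 0.01 0.022 an 23.3
scene tubes 115 z [0.02
[... 1695 characters left out ...]
0.0826 wh 0.037 0.005 an 0.3
top plunger 24 z [0.044 0.048 0.054] c 0.5145 -0.0375 wh 0.011 0.015 an 1.5
top plunger 98 z [0.042 0.047 0.055] c 0.4733 -0.0359 wh 0.051 0.02 an 2.5
top sleeve top 349 z [0.058 0.061 0.064] c 0.5417 -0.0151 wh 0.061 0.031 an 1.2
top sleeve top 134 z [0.056 0.058 0.063] c 0.5422 -0.0509 wh 0.028 0.033 an 88.7
top lip 33 z [0.069 0.074 0.076] c 0.5496 -0.0354 wh 0.039 0.004 an 1.5
top lip 13 z [0.071 0.073 0.075] c 0.5203 -0.0338 wh 0.003 0.016 an 79.3
top rail 97 z [0.049 0.053 0.056] c 0.541 -0.0738 wh 0.034 0.022 an 0.8
top rail 53 z [0.05  0.053 0.056] c 0.5417 0.01 wh 0.022 0.013 an 1.5
top rail 22 z [0.047 0.053 0.056] c 0.5238 -0.0491 wh 0.022 0.01 an 79.5
```

>>> send_rows(offset=[[-0.015, -0.008, 0], [-0.03, -0.016, 0], [-0.045, -0.024, 0], [-0.06, -0.032, 0], [-0.075, -0.038, 0]], dr=[[0, 0, 7], [0, 0, 14], [0, 0, 21], [0, 0, 28], [0, 0, 35]], gripper=60)

```text
clock: 0.52
tool_pos: [0.4741, -0.0384, 0.2308]
orientation: [-0.0, 0.459, 0.888, -0.0]
contact_force: [0.5, 0.6, 0.6]
opening: 0.0511
grip_force: 0.0
```

```bash
python3 -c "
from h import *
s=ctrl.get_state();print(s['joint_positions'],s['tool_pos'],s['opening'])"
```

```text
[-8.08008971e-02 -8.95720221e-02 -1.23419221e-03  1.65990075e+00
 -5.06946169e-05  8.73177045e-01] [ 0.47413107 -0.0384083   0.23084531] 0.05113439832104732
```

>>> send_rows(offset=[[0, 0, -0.015], [0, 0, -0.03], [0, 0, -0.045], [0, 0, -0.06], [0, 0, -0.075]], dr=[[0, 0, 7], [0, 0, 14], [0, 0, 21], [0, 0, 28], [0, 0, 35]])

```text
clock: 0.93
tool_pos: [0.4747, -0.038, 0.1553]
orientation: [-0.0, 0.171, 0.985, -0.0]
contact_force: [0.5, 0.1, 0.1]
opening: 0.0512
grip_force: 0.0
```

>>> send_rows(offset=[[0, 0, -0.015], [0, 0, -0.03], [0, 0, -0.04], [0, 0, -0.05], [0, 0, -0.05]], dr=[[0, 0, 7], [0, 0, 14], [0, 0, 21], [0, 0, 21], [0, 0, 21]])

```text
clock: 1.35
tool_pos: [0.4739, -0.0379, 0.1041]
orientation: [-0.002, -0.007, 1.0, 0.0]
contact_force: [-0.2, -0.5, -0.6]
opening: 0.051
grip_force: 0.0
```

```bash
python3 - <<'E'
from h import *
s=snap('wrist'); save(s,'w1.png'); p=cloud(s)
x,y,z=p[...,0],p[...,1],p[...,2]
for nm,m in(('shank',(x>.463)&(x<.505)&(abs(y+.038)<.02)&(z>.03)&(z<.05)),('knob',(x>.43)&(x<.463)&(abs(y+.038)<.03)&(z>.03)&(z<.06))):
    Q=p[m]; print(nm,len(Q),np.percentile(Q,[2,50,98],axis=0).round(4).tolist())
print(ctrl.get_state()['tool_pos'])
E
```

```text
shank 880 [[0.4646, -0.0421, 0.0413], [0.4836, -0.0374, 0.0446], [0.5043, -0.0326, 0.0463]]
knob 1129 [[0.4463, -0.0485, 0.0354], [0.4516, -0.0369, 0.0502], [0.461, -0.025, 0.0536]]
[ 0.47438577 -0.03795319  0.10536699]
```

View pics/w1.png

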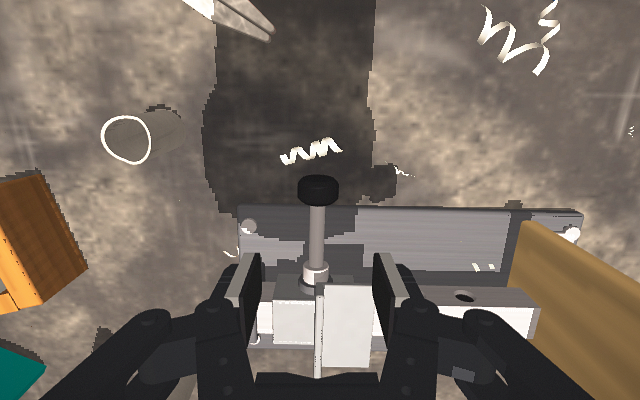

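>>> send_rows(offset=[[0.0005, 0.0005, -0.025], [0.0005, 0.0005, -0.05], [0.0005, 0.0005, -0.07], [0.0005, 0.0005, -0.084], [0.0005, 0.0005, -0.084]], dr=[[0, 0, 0], [0, 0, 0], [0, 0, 0], [0, 0, 0], [0, 0, 0]])

```text
clock: 1.82
tool_pos: [0.4742, -0.0374, 0.0202]
orientation: [-0.002, -0.007, 1.0, 0.0]
contact_force: [0.2, 0.7, -0.7]
opening: 0.0509
grip_force: 0.0
```

>>> send_rows(offset=[[0, 0, 0], [0, 0, 0], [0, 0, 0], [0, 0, 0], [0, 0, 0]], dr=[[0, 0, 0], [0, 0, 0], [0, 0, 0], [0, 0, 0], [0, 0, 0]], gripper=0)

```text
clock: 2.23
tool_pos: [0.4764, -0.0376, 0.0237]
orientation: [0.001, -0.008, 1.0, -0.0]
contact_force: [-0.4, 0.0, 6.0]
opening: 0.0079
grip_force: 58.5
```

>>> send_rows(offset=[[0, 0, 0], [0, 0, 0], [0, 0, 0], [0, 0, 0], [0, 0, 0]], dr=[[0, 0, 0], [0, 0, 0], [0, 0, 0], [0, 0, 0], [0, 0, 0]])

```text
clock: 2.65
tool_pos: [0.4765, -0.0376, 0.0237]
orientation: [0.001, -0.008, 1.0, -0.0]
contact_force: [-0.3, -1.3, 6.4]
opening: 0.0077
grip_force: 58.5
```

>>> send_rows(offset=[[-0.004, 0, 0], [-0.008, 0, 0], [-0.012, 0, 0], [-0.015, 0, 0], [-0.015, 0, 0]], dr=[[0, 0, 0], [0, 0, 0], [0, 0, 0], [0, 0, 0], [0, 0, 0]])

```text
clock: 3.07
tool_pos: [0.4625, -0.0375, 0.0239]
orientation: [0.003, -0.009, 1.0, 0.0]
contact_force: [8.5, 0.6, 2.1]
opening: 0.0078
grip_force: 58.4
```

```bash
cat > k.py <<'E'
from h import *
st=ctrl.get_state(); print(st['tool_pos'],st['contact_force'])
s=snap('wrist'); p=cloud(s); x,y,z=p[...,0],p[...,1],p[...,2]
hsv=cv2.cvtColor(s['pixels'],cv2.COLOR_RGB2HSV)
ty=st['tool_pos'][1]
m=(x>.42)&(x<.47)&(abs(y-ty)<.018)&(z>.045)&(z<.058)
Q=p[m]; print('knob',len(Q),np.percentile(Q,[2,50,98],axis=0).round(4).tolist())
m=(x>.5)&(x<.58)&(abs(y-ty)<.03)&(z>.066)&(z<.08)
Q=p[m]; print('lip',len(Q),np.percentile(Q,[5,50,95],axis=0).round(4).tolist() if len(Q) else '')
E
python3 k.py
```

```text
[ 0.46252413 -0.03748088  0.02385341] [8.5099833  0.64606973 2.13517714]
knob 3736 [[0.4325, -0.0528, 0.0451], [0.4431, -0.0368, 0.0506], [0.4664, -0.0215, 0.0568]]
lip 0
```

>>> send_rows(offset=[[0, 0.005, 0], [0, 0.012, 0], [0, 0.02, 0], [-0.0005, 0.028, 0], [-0.0005, 0.035, 0]], dr=[[0, 0, 0], [0, 0, 0], [0, 0, 0], [0, 0, 0], [0, 0, 0]])

```text
clock: 3.53
tool_pos: [0.4625, -0.0024, 0.0238]
orientation: [0.003, -0.008, 1.0, -0.0]
contact_force: [9.1, -2.9, 0.5]
opening: 0.0078
grip_force: 58.5
```

>>> send_rows(offset=[[0, 0.008, 0], [0, 0.016, 0], [0, 0.024, 0], [-0.0005, 0.031, 0], [-0.0005, 0.035, 0]], dr=[[0, 0, 0], [0, 0, 0], [0, 0, 0], [0, 0, 0], [0, 0, 0]])

```text
clock: 3.95
tool_pos: [0.462, 0.0329, 0.0239]
orientation: [0.003, -0.009, 1.0, -0.0]
contact_force: [9.4, -1.7, 1.4]
opening: 0.0075
grip_force: 58.6
```

```bash
python3 k.py
```

```text
[0.46203094 0.03288672 0.02386535] [ 9.43378974 -1.68260119  1.44935368]
knob 3763 [[0.432, 0.0177, 0.0451], [0.4429, 0.0335, 0.0506], [0.4666, 0.0489, 0.0569]]
lip 0
```

>>> send_rows(offset=[[0.004, 0, 0], [0.008, 0, 0], [0.011, 0, 0], [0.0135, 0, 0], [0.0135, 0, 0]], dr=[[0, 0, 0], [0, 0, 0], [0, 0, 0], [0, 0, 0], [0, 0, 0]])

```text
clock: 4.42
tool_pos: [0.4751, 0.0328, 0.0238]
orientation: [0.002, -0.009, 1.0, 0.0]
contact_force: [4.4, 1.6, 5.1]
opening: 0.008
grip_force: 58.8
```

```bash
python3 k.py
```

```text
[0.47513935 0.0327658  0.02377933] [4.43065726 1.58736825 5.12185421]
knob 3476 [[0.4451, 0.0173, 0.0452], [0.4548, 0.0335, 0.051], [0.4681, 0.049, 0.0568]]
lip 0
```

>>> send_rows(offset=[[0, 0, 0], [0, 0, 0], [0, 0, 0], [0, 0, 0], [0, 0, 0]], dr=[[0, 0, 0], [0, 0, 0], [0, 0, 0], [0, 0, 0], [0, 0, 0]], gripper=60)

```text
clock: 4.88
tool_pos: [0.4725, 0.0325, 0.022]
orientation: [-0.0, -0.009, 1.0, 0.0]
contact_force: [-0.9, -0.1, 0.6]
opening: 0.0511
grip_force: 0.0
```

>>> send_rows(offset=[[0, 0, 0.02], [0, 0, 0.05], [0, 0, 0.08], [0, 0, 0.11], [0, 0, 0.14]], dr=[[0, 0, 0], [0, 0, 0], [0, 0, 0], [0, 0, 0], [0, 0, 0]])

```text
clock: 5.3
tool_pos: [0.4725, 0.0325, 0.1635]
orientation: [-0.0, -0.009, 1.0, 0.0]
contact_force: [1.3, 0.2, 0.3]
opening: 0.0511
grip_force: 0.0
```

```bash
python3 k.py; python3 - <<'E'
from h import *
s=snap('wrist'); save(s,'w2.png')
E
```

```text
[0.47246878 0.03250221 0.16353998] [1.25329634 0.24574299 0.33598299]
knob 601 [[0.4474, 0.0245, 0.0452], [0.4544, 0.035, 0.0508], [0.4676, 0.0463, 0.054]]
lip 474 [[0.5109, 0.0343, 0.0709], [0.5378, 0.0365, 0.0737], [0.569, 0.0388, 0.0747]]
```

View pics/w2.png

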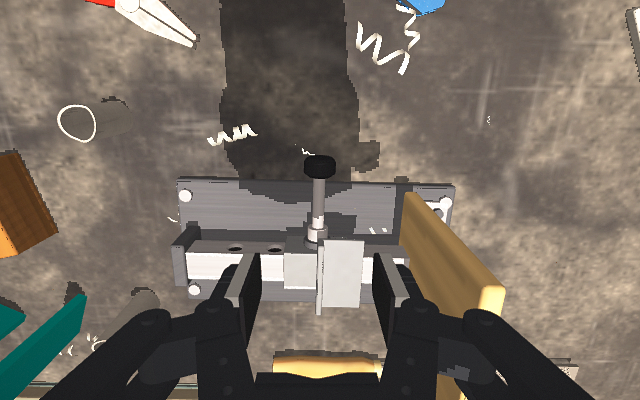

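>>> send_rows(offset=[[0, 0, 0.035], [0, -0.02, 0.07], [0.005, -0.055, 0.1], [0.01, -0.09, 0.11], [0.015, -0.125, 0.11]], dr=[[0, 0, 0], [0, 0, 2], [0, 0, 5], [0, 0, 9], [0, 0, 13]], gripper=60)

```text
clock: 5.82
tool_pos: [0.4887, -0.0939, 0.2753]
orientation: [0.002, -0.124, 0.992, -0.001]
contact_force: [1.4, 0.5, -0.1]
opening: 0.0516
grip_force: 0.0
```

>>> send_rows(offset=[[0.003, -0.04, 0], [0.006, -0.08, 0], [0.009, -0.12, 0], [0.013, -0.162, 0], [0.013, -0.162, 0]], dr=[[0, 0, 0], [0, 0, 0], [0, 0, 0], [0, 0, 0], [0, 0, 0]])

```text
clock: 6.23
tool_pos: [0.5006, -0.2602, 0.2699]
orientation: [-0.001, -0.12, 0.993, 0.0]
contact_force: [1.7, 0.2, -0.1]
opening: 0.0511
grip_force: 0.0
```

```bash
python3 - <<'E'
from h import *
st=ctrl.get_state(); print(st['tool_pos'],st['orientation'],st['joint_positions'])
for n in('wrist','top'):
    s=snap(n); p=cloud(s); x,y,z=p[...,0],p[...,1],p[...,2]
    if n=='wrist':save(s,'w3.png')
    m=(abs(x-.5)<.035)&(abs(y+.254)<.025)&(z>.203)&(z<.213)
    Q=p[m].astype(np.float32); print(n,len(Q), cv2.minAreaRect(Q[:,:2]) if len(Q)>5 else '', np.median(Q,0))
E
```

```text
[ 0.50064225 -0.26017563  0.26985333] [-1.28969960e-03 -1.19613614e-01  9.92819681e-01  3.29650209e-05] [-4.78563777e-01  1.43137639e-01  3.13131444e-01  1.74295838e+00
 -1.39869568e-03 -7.18363848e-01]Traceback (most recent call last):
  File "<stdin>", line 7, in <module>
cv2.error: OpenCV(4.12.0) /io/opencv/modules/imgproc/src/convhull.cpp:143: error: (-215:Assertion failed) total >= 0 && (depth == CV_32F || depth == CV_32S) in function 'convexHull'
```

View pics/w3.png

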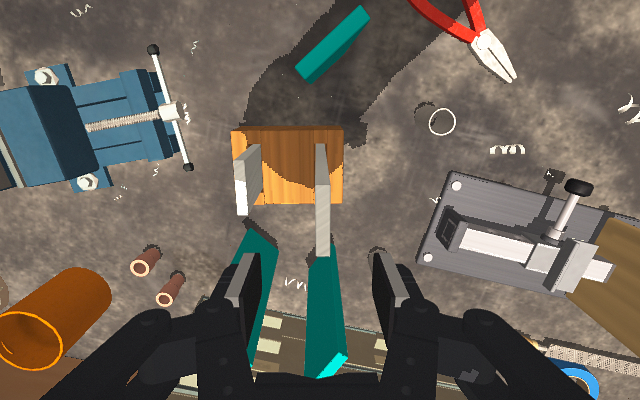

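```bash
python3 - <<'E'
from h import *
for n in('wrist','top','scene'):
    s=snap(n); p=cloud(s); x,y,z=p[...,0],p[...,1],p[...,2]
    hsv=cv2.cvtColor(s['pixels'],cv2.COLOR_RGB2HSV)
    m=(abs(x-.5)<.035)&(abs(y+.254)<.03)&(z>.19)&(z<.213)&(hsv[...,1]<70)
    Q=p[m]; print(n,len(Q), cv2.minAreaRect(np.ascontiguousarray(Q[:,:2],np.float32)) if len(Q)>5 else '', np.percentile(Q,[3,50,97],axis=0).round(4).tolist() if len(Q) else '')
E
```

```text
wrist 1208 ((0.5011379718780518, -0.2555144131183624), (0.050532691180706024, 0.009922496974468231), 14.330337524414062) [[0.4765, -0.2645, 0.1965], [0.4978, -0.2564, 0.2082], [0.5233, -0.2474, 0.2095]]
top 0  
scene 114 ((0.499490350484848, -0.25631096959114075), (0.050276849418878555, 0.009530740790069103), 14.079934120178223) [[0.4761, -0.2657, 0.1925], [0.4896, -0.2583, 0.2083], [0.5216, -0.2487, 0.21]]
```

>>> send_rows(offset=[[0, 0.0045, -0.02], [0, 0.0045, -0.05], [0, 0.0045, -0.08], [0, 0.0045, -0.105], [0, 0.0045, -0.116]], dr=[[0, 0, 0.2], [0, 0, 0.3], [0, 0, 0.3], [0, 0, 0.3], [0, 0, 0.3]])

```text
clock: 6.85
tool_pos: [0.5, -0.2479, 0.153]
orientation: [-0.002, -0.125, 0.992, 0.001]
contact_force: [-0.9, -0.1, -0.7]
opening: 0.0513
grip_force: 0.0
```

>>> send_rows(offset=[[0, 0, 0], [0, 0, 0], [0, 0, 0], [0, 0, 0], [0, 0, 0]], dr=[[0, 0, 0], [0, 0, 0], [0, 0, 0], [0, 0, 0], [0, 0, 0]], gripper=0)

```text
clock: 7.27
tool_pos: [0.5023, -0.2516, 0.1586]
orientation: [0.002, -0.124, 0.992, -0.002]
contact_force: [1.7, -5.7, 1.8]
opening: 0.0094
grip_force: 58.4
```

>>> send_rows(offset=[[0, 0, 0], [0, 0, 0], [0, 0, 0], [0, 0, 0], [0, 0, 0]], dr=[[0, 0, 0], [0, 0, 0], [0, 0, 0], [0, 0, 0], [0, 0, 0]])

```text
clock: 7.68
tool_pos: [0.5022, -0.2516, 0.1586]
orientation: [0.002, -0.124, 0.992, -0.002]
contact_force: [1.2, -4.9, 1.2]
opening: 0.0093
grip_force: 58.3
```

>>> send_rows(offset=[[0, -0.002, 0.02], [0, -0.002, 0.045], [0, -0.002, 0.07], [0, -0.002, 0.095], [0, -0.002, 0.11]], dr=[[0, 0, 0], [0, 0, 0], [0, 0, 0], [0, 0, 0], [0, 0, 0]])

```text
clock: 8.1
tool_pos: [0.5014, -0.2522, 0.2701]
orientation: [0.002, -0.124, 0.992, -0.001]
contact_force: [0.9, -0.0, -3.4]
opening: 0.0095
grip_force: 59.5
```

```bash
cat > pl.py <<'E'
from h import *
from scipy.spatial.transform import Rotation as R
st=ctrl.get_state(); w=st['orientation']; t=st['tool_pos']
M=R.from_quat([w[1],w[2],w[3],w[0]]).as_matrix()
print('tcp',t.round(4),'R',M.round(3).tolist(),'F',st['contact_force'].round(1))
for n in('wrist','scene'):
    s=snap(n); p=cloud(s); q=(p-t)@M   # tool frame
    hsv=cv2.cvtColor(s['pixels'],cv2.COLOR_RGB2HSV)
    g=np.linalg.norm(p-cv2.blur(p,(3,3)),axis=-1)
    m=(abs(q[...,0])<.045)&(abs(q[...,1])<.025)&(q[...,2]>.004)&(q[...,2]<.19)&(hsv[...,1]<60)&(g<.005)&(p[...,2]>.03)
    Q=q[m]
    print(n,len(Q),'tool frame pct',np.percentile(Q,[1,50,99],axis=0).round(4).tolist() if len(Q) else '')
    if len(Q)>50:
        for ax in(0,1): print('   slope',ax,np.polyfit(Q[:,2],Q[:,ax],1).round(4))
E
python3 pl.py; python3 -c "
from h import *
s=snap('scene');save(s,'s2.png')"
```

```text
tcp [ 0.5014 -0.2522  0.2701] R [[-0.969, -0.247, 0.003], [-0.247, 0.969, -0.002], [-0.003, -0.002, -1.0]] F [ 0.9 -0.  -3.4]
wrist 797 tool frame pct [[0.0265, -0.0043, 0.0043], [0.027, -0.0001, 0.0422], [0.0274, 0.0043, 0.1399]]
   slope 0 [0.0022 0.0269]
   slope 1 [-0.0078  0.0003]
scene 158 tool frame pct [[0.0238, -0.004, 0.005], [0.0258, -0.0008, 0.0565], [0.0277, 0.0023, 0.119]]
   slope 0 [-0.0017  0.0259]
   slope 1 [-0.0084 -0.0004]
```

View pics/s2.png

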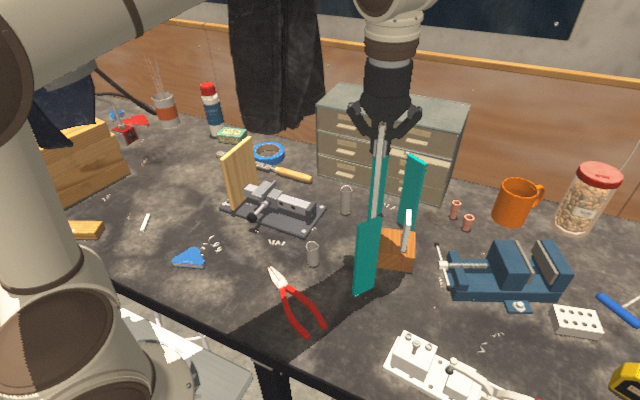

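>>> send_rows(offset=[[0.003, 0.01, 0.005], [0.007, 0.035, 0.01], [0.012, 0.065, 0.01], [0.017, 0.095, 0.01], [0.022, 0.13, 0.01]], dr=[[0, 0, 0], [0, 0, -3], [0, 0, -6.5], [0, 0, -10], [0, 0, -13.3]])

```text
clock: 8.67
tool_pos: [0.5227, -0.1207, 0.2749]
orientation: [-0.001, -0.007, 1.0, 0.0]
contact_force: [0.4, 0.6, -3.6]
opening: 0.0093
grip_force: 59.4
```

>>> send_rows(offset=[[0.005, 0.03, 0], [0.01, 0.06, 0], [0.014, 0.09, 0], [0.018, 0.12, 0], [0.018, 0.14, 0]], dr=[[-3, 0, 0], [-6, 0, 0], [-9, 0, 0], [-12, 0, 0], [-14, 0, 0]])

```text
clock: 9.08
tool_pos: [0.5408, 0.0213, 0.2748]
orientation: [-0.001, -0.01, 0.992, -0.123]
contact_force: [1.0, -1.0, -3.8]
opening: 0.009
grip_force: 59.4
```

>>> send_rows(offset=[[0, 0.025, 0], [0, 0.05, 0], [0, 0.075, 0], [0, 0.1, 0], [0, 0.1, 0]], dr=[[-4, 0, 0], [-8, 0, 0], [-12, 0, 0], [-14, 0, 0], [-14, 0, 0]])

```text
clock: 9.5
tool_pos: [0.5403, 0.1234, 0.2725]
orientation: [-0.004, -0.011, 0.97, -0.243]
contact_force: [0.1, -1.1, -3.5]
opening: 0.0093
grip_force: 59.9
```

```bash
python3 pl.py; python3 - <<'E'
from h import *
s=snap('wrist');save(s,'w4.png')
for n in('wrist','scene'):
    s=snap(n) ; p=cloud(s); x,y,z=p[...,0],p[...,1],p[...,2]
    m=(x>.5)&(x<.58)&(y>.02)&(y<.05)&(z>.067)&(z<.08)
    print(n,'lip',m.sum(),np.percentile(p[m],[3,50,97],axis=0).round(4).tolist() if m.sum() else '')
    m=(x>.5)&(x<.6)&(y>.105)&(y<.135)&(z>.165)&(z<.176)
    print(n,'backtop',m.sum(),np.percentile(p[m],[3,50,97],axis=0).round(4).tolist() if m.sum() else '')
E
```

```text
tcp [0.5403 0.1234 0.2725] R [[-1.0, -0.024, -0.002], [-0.02, 0.882, -0.472], [0.013, -0.471, -0.882]] F [ 0.1 -1.1 -3.5]
wrist 796 tool frame pct [[0.0265, -0.0043, 0.0043], [0.027, -0.0001, 0.0434], [0.0274, 0.0042, 0.1398]]
   slope 0 [0.0015 0.0269]
   slope 1 [-0.0018 -0.    ]
scene 851 tool frame pct [[-0.0186, -0.0098, 0.0052], [0.0068, -0.0071, 0.0749], [0.0272, -0.0026, 0.144]]
   slope 0 [0.0131 0.0051]
   slope 1 [-0.0036 -0.0067]
wrist lip 363 [[0.5119, 0.0348, 0.0675], [0.5404, 0.0381, 0.0732], [0.5714, 0.0398, 0.0748]]
wrist backtop 2109 [[0.5027, 0.1139, 0.1664], [0.5454, 0.1202, 0.1701], [0.5964, 0.1251, 0.1714]]
scene lip 62 [[0.5118, 0.0328, 0.0674], [0.5425, 0.0347, 0.0726], [0.5728, 0.0382, 0.0754]]
scene backtop 84 [[0.5011, 0.1119, 0.1653], [0.5262, 0.1156, 0.17], [0.5519, 0.1233, 0.1719]]
```

View pics/w4.png

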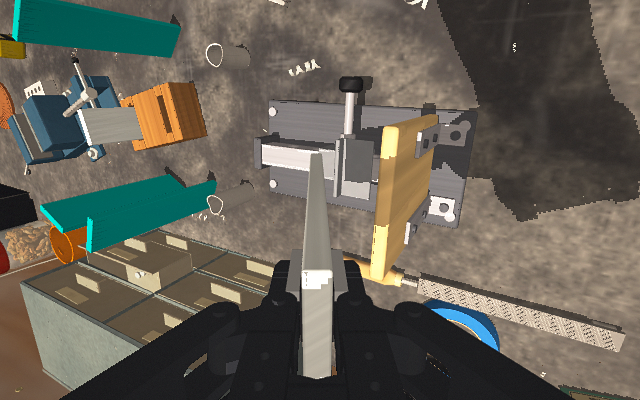

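>>> send_rows(offset=[[0.003, -0.007, -0.01], [0.003, -0.007, -0.025], [0.003, -0.007, -0.04], [0.003, -0.007, -0.055], [0.003, -0.007, -0.066]], dr=[[0, 0, 0], [0, 0, 0], [0, 0, 0], [0, 0, 0], [0, 0, 0]])

```text
clock: 10.17
tool_pos: [0.5437, 0.1096, 0.2095]
orientation: [-0.002, -0.007, 0.97, -0.242]
contact_force: [-0.3, -0.1, -3.4]
opening: 0.0092
grip_force: 59.9
```

```bash
python3 pl.py; python3 - <<'E'
from h import *
s=snap('wrist');save(s,'w5.png')
s=snap('scene');b=cv2.cvtColor(s['pixels'],cv2.COLOR_RGB2BGR)[90:240,200:350]
w=cv2.imread('pics/w5.png')[60:300,220:460]
cv2.imwrite('pics/x5.png',np.hstack([cv2.resize(b,(400,400),interpolation=2),cv2.resize(w,(400,400),interpolation=2)]))
E
```

```text
tcp [0.5437 0.1096 0.2095] R [[-1.0, -0.015, -0.001], [-0.013, 0.883, -0.469], [0.008, -0.469, -0.883]] F [-0.3 -0.1 -3.4]
wrist 2744 tool frame pct [[-0.0279, -0.0229, 0.006], [0.0191, 0.0073, 0.1577], [0.0422, 0.0246, 0.1893]]
   slope 0 [-0.133   0.0311]
   slope 1 [0.0304 0.0017]
scene 1143 tool frame pct [[-0.0182, -0.02, 0.006], [0.0094, -0.004, 0.0989], [0.0331, 0.0195, 0.1886]]
   slope 0 [0.035  0.0047]
   slope 1 [ 0.0053 -0.004 ]
```

View pics/x5.png

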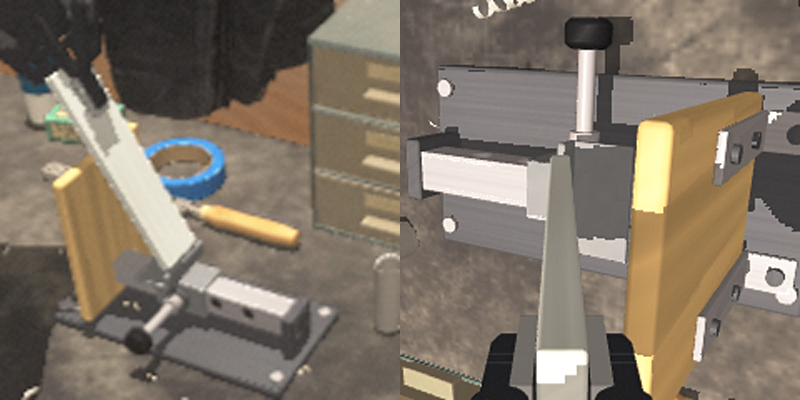

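>>> send_rows(offset=[[0, 0.004, 0], [0, 0.007, 0], [0, 0.007, 0], [0, 0.007, 0], [0, 0.007, 0]], dr=[[0, 0, 0], [0, 0, 0], [0, 0, 0], [0, 0, 0], [0, 0, 0]])

```text
clock: 10.78
tool_pos: [0.5441, 0.1182, 0.2105]
orientation: [-0.002, -0.009, 0.97, -0.242]
contact_force: [-0.4, -0.9, -4.4]
opening: 0.0093
grip_force: 59.9
```

>>> send_rows(offset=[[0, 0, -0.002], [0, 0, -0.004], [0, 0, -0.006], [0, 0, -0.008], [0, 0, -0.008]], dr=[[0, 0, 0], [0, 0, 0], [0, 0, 0], [0, 0, 0], [0, 0, 0]])

```text
clock: 11.2
tool_pos: [0.5438, 0.1179, 0.2017]
orientation: [-0.002, -0.009, 0.97, -0.242]
contact_force: [-0.0, 0.2, -4.7]
opening: 0.0092
grip_force: 59.9
```

>>> send_rows(offset=[[0, -0.0015, -0.0015], [0, -0.0015, -0.003], [0, -0.0015, -0.004], [0, -0.0015, -0.004], [0, -0.0015, -0.004]], dr=[[0, 0, 0], [0, 0, 0], [0, 0, 0], [0, 0, 0], [0, 0, 0]])

```text
clock: 11.62
tool_pos: [0.544, 0.1165, 0.1983]
orientation: [-0.002, -0.008, 0.97, -0.242]
contact_force: [0.3, 0.5, -3.1]
opening: 0.0095
grip_force: 59.9
```

>>> send_rows(offset=[[0, 0, -0.001], [0, 0, -0.002], [0, 0, -0.002], [0, 0, -0.002], [0, 0, -0.002]], dr=[[0, 0, 0], [0, 0, 0], [0, 0, 0], [0, 0, 0], [0, 0, 0]])

```text
clock: 12.03
tool_pos: [0.544, 0.1164, 0.1964]
orientation: [-0.002, -0.008, 0.97, -0.242]
contact_force: [0.7, 1.6, -3.0]
opening: 0.0092
grip_force: 60.1
```

```bash
python3 - <<'E'
from h import *
s=snap('scene');p=cloud(s)
b=p[90:240,200:350]; hs=cv2.cvtColor(s['pixels'],cv2.COLOR_RGB2HSV)[90:240,200:350]
# front-edge (x-) and -y face points of the plate: profile in y,z
x,y,z=b[...,0],b[...,1],b[...,2]
m=(x>.505)&(x<.58)&(hs[...,1]<60)&(z>.08)&(z<.18)&(abs(y-(.045+(z-.065)*.53))<.02)
Q=b[m]; print(m.sum(),np.percentile(Q[:,0],[1,99]))
k=np.polyfit(Q[:,2],Q[:,1],1); print('face line y at z=.0665:',np.polyval(k,.0665),'angle',np.degrees(np.arctan(k[0])))
E
```

```text
767 [0.51608964 0.56692201]
face line y at z=.0665: 0.04141501191729341 angle 28.30608997510379
```

>>> send_rows(offset=[[0, 0, -0.001], [0, 0, -0.002], [0, 0, -0.003], [0, 0, -0.003], [0, 0, -0.003]], dr=[[0, 0, 0], [0, 0, 0], [0, 0, 0], [0, 0, 0], [0, 0, 0]])

```text
clock: 12.5
tool_pos: [0.5442, 0.116, 0.1952]
orientation: [-0.001, -0.008, 0.97, -0.243]
contact_force: [-1.9, 0.7, 10.7]
opening: 0.0095
grip_force: 61.7
```

>>> send_rows(offset=[[0, -0.001, 0.0005], [0, -0.003, 0.0005], [0, -0.003, 0.0005], [0, -0.001, -0.0005], [0, 0.002, -0.002]], dr=[[0, 0, 0], [0, 0, 0], [0, 0, 0], [-0.8, 0, 0], [-2, 0, 0]])

```text
clock: 12.92
tool_pos: [0.5441, 0.1179, 0.1931]
orientation: [-0.001, -0.008, 0.966, -0.259]
contact_force: [-2.0, 0.1, 6.9]
opening: 0.0096
grip_force: 61.0
```

>>> send_rows(offset=[[0, 0, 0], [0, 0, 0], [0, 0, 0], [0, 0, 0], [0, 0, 0]], dr=[[0, 0, 0], [0, 0, 0], [0, 0, 0], [0, 0, 0], [0, 0, 0]])

```text
clock: 13.33
tool_pos: [0.5441, 0.1182, 0.1929]
orientation: [-0.001, -0.008, 0.966, -0.259]
contact_force: [-1.9, 1.1, 8.9]
opening: 0.009
grip_force: 61.4
```

```bash
cat > q.py <<'E'
from h import *
s=snap('scene');p=cloud(s)
b=p[90:240,200:350]; hs=cv2.cvtColor(s['pixels'],cv2.COLOR_RGB2HSV)[90:240,200:350]
x,y,z=b[...,0],b[...,1],b[...,2]
m=(x>.505)&(x<.58)&(hs[...,1]<60)&(z>.08)&(z<.18)&(abs(y-(.043+(z-.065)*.57))<.02)
Q=b[m]; print(m.sum(),np.percentile(Q[:,0],[1,99]))
k=np.polyfit(Q[:,2],Q[:,1],1); print('face line y at z=.0665:',np.polyval(k,.0665),'angle',np.degrees(np.arctan(k[0])))
m=(x>.505)&(x<.58)&(y>.02)&(y<.045)&(z>.068)&(z<.076); print('lip',np.percentile(b[m],[3,50,97],axis=0).round(4).tolist() if m.any() else '')
E
python3 q.py
```

```text
790 [0.51655969 0.56684225]
face line y at z=.0665: 0.03777641066719383 angle 30.589799503672094
lip [[0.512, 0.0292, 0.0685], [0.5415, 0.0345, 0.0726], [0.5704, 0.0441, 0.0756]]
```

>>> send_rows(offset=[[0, 0, 0], [0, 0, 0], [0, 0, 0], [0, 0, 0], [0, 0, 0]], dr=[[0, 0, 0], [0, 0, 0], [0, 0, 0], [0, 0, 0], [0, 0, 0]], gripper=35)

```text
clock: 13.8
tool_pos: [0.544, 0.1185, 0.1911]
orientation: [-0.002, -0.008, 0.966, -0.259]
contact_force: [0.8, 0.1, 0.7]
opening: 0.0298
grip_force: 0.0
```

```bash
python3 q.py
```

```text
817 [0.51599441 0.5664883 ]
face line y at z=.0665: 0.03701422804528276 angle 31.98896892662664
lip [[0.5137, 0.0287, 0.0682], [0.5407, 0.0344, 0.0726], [0.5706, 0.0429, 0.0757]]
```

>>> send_rows(offset=[[0, 0.006, 0.01], [0, 0.014, 0.023], [0, 0.025, 0.041], [0, 0.037, 0.061], [0, 0.05, 0.083]], dr=[[0, 0, 0], [0, 0, 0], [0, 0, 0], [0, 0, 0], [0, 0, 0]])

```text
clock: 14.27
tool_pos: [0.5438, 0.1686, 0.2748]
orientation: [-0.003, -0.008, 0.966, -0.259]
contact_force: [0.1, -0.2, 0.4]
opening: 0.03
grip_force: 0.0
```

>>> send_rows(offset=[[0, 0.01, 0.02], [0, 0.02, 0.04], [0, 0.03, 0.06], [0, 0.03, 0.06], [0, 0.03, 0.06]], dr=[[0, 0, 0], [0, 0, 0], [0, 0, 0], [0, 0, 0], [0, 0, 0]])

```text
clock: 14.68
tool_pos: [0.5445, 0.1992, 0.3346]
orientation: [-0.002, -0.009, 0.966, -0.258]
contact_force: [0.1, -0.3, -0.6]
opening: 0.0302
grip_force: 0.0
```

```bash
python3 q.py; python3 - <<'E'
from h import *
s=snap('scene');b=cv2.cvtColor(s['pixels'],cv2.COLOR_RGB2BGR)[80:300,190:430]
cv2.imwrite('pics/f.png',cv2.resize(b,(720,590),interpolation=2))
p=cloud(s);x,y,z=p[...,0],p[...,1],p[...,2]
m=(x>.43)&(x<.47)&(abs(y-.033)<.03)&(z>.03)&(z<.06); print('knob',np.percentile(p[m],[3,50,97],axis=0).round(4).tolist())
E
```

```text
812 [0.51642519 0.56629857]
face line y at z=.0665: 0.037182011062458074 angle 31.98748281302826
lip [[0.5125, 0.029, 0.0687], [0.5406, 0.0337, 0.073], [0.5701, 0.0428, 0.0756]]
knob [[0.447, 0.0183, 0.0339], [0.4508, 0.0266, 0.0465], [0.4667, 0.0396, 0.0537]]
```

View pics/f.png

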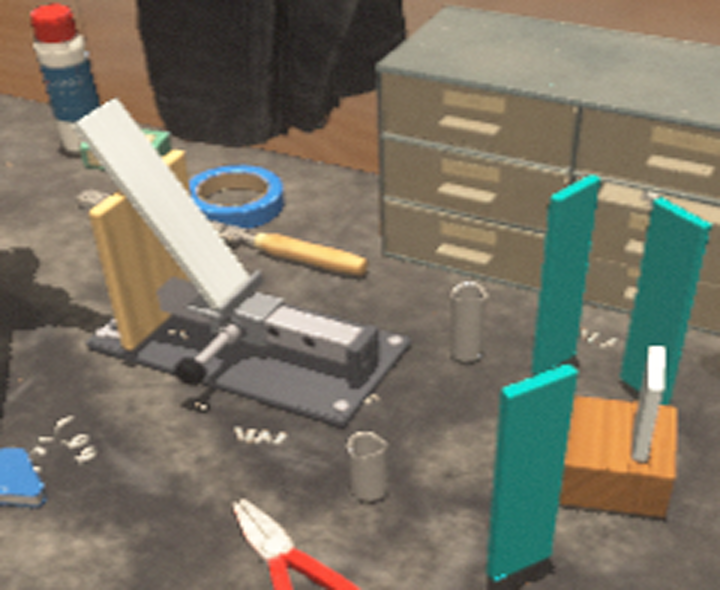

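The picture shows the plate leaning on the backrest with its foot behind the lip (near 235,290). The knob is home (190,370), and the tubes and short plate have not moved.

```bash
python3 -c "
from plant import ctrl
print(ctrl.job_done())"
```

```text
the job is handed in; nothing more can be done
None
```

The job is handed in (no verdict came back): the stop sits in the third hole with the plunger home, and the long plate leans at about 32° with its foot against the lip; the short plate and tubes look untouched in the last picture.

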